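Set a watch bench's stop screw on a setting block

ROBOT

A 6-joint arm with a two-finger parallel gripper is mounted at the origin on the work surface. World frame = base frame: x ahead of the robot, y to its left, z up, the work surface at z = 0. Lengths are in m, angles in rad, forces in N, time in s.
With the tool pointing down it reaches from about 0.35 to 0.975 m from the base axis. Payload 4.9 kg.
Tool frame: the origin (TCP) lies at the very end of the fingers, on their centre line; the grasp point (between the pads) lies 19 mm behind it; z points along the fingers, y is the line along which they close (so a half turn about z gives the same grasp; the last joint's range is limited). The gripper opens to 85 mm and grips with 20 to 120 N. Pads are 22 mm wide; open, the fingers measure 114 mm over their backs; the gripper's body (76 mm by 85 mm) begins 54 mm behind the grasp point. The pads swing forward as they close: fully open they stand 13 mm farther back than shut.
Start: joints at [1.036, 0.053, 1.613, -0, 1.476, -0.119], TCP at [0.252, 0.572, 0.231] pointing down, gripper open.
Joint ranges: [-3.01, 3.01], [-1.01, 2.22], [0.06, 2.58], [-1.02, 4.17], [0.09, 2.62], [-3.14, 3.14]. Speed limits (rad/s): [2.57, 2.57, 3.14, 3.14, 3.14, 3.14].

INTERFACE

Orientations are given as a rotation vector (axis times angle).
In Python, from station import ctrl, imaging gives the robot as it stands.
- The arm moves only by the tool play_rows, never from a script. Its argument "series" is a list of rows, each a list of 3 entries, a list of its own where there are three numbers: the opening, from 0 (shut) to 1 (fully open), then the shift along the tool's x, y, z each as a share of 0.05 m, from -1 to 1, then the turn, a rotation vector about the tool's x, y, z each as a share of 8 degrees, from -1 to 1. In form: [[grip, [dx, dy, dz], [ax, ay, az]], ...]. A call has 1 to 8 rows; each row shifts and turns the commanded pose from where the row before left it, along the tool's axes as they then stand; what a row does not reach is not made up. A row lasts 1/8 s, in which the tool goes at most 62.5 mm and 10.7 degrees, less where a joint would pass 70% of its speed; a pose out of reach is approached as far as the arm can. A call with a number of a shift or a turn outside -1 to 1 is refused whole. A call with a gripper value outside its range is refused whole. The fingers move at their own pace and stop on an object; "force" is the grip in N (left out, the last holds). Time passes only in rows, so rows that do not move let the fingers close. It gives the time, the measured TCP pose, the force, the opening and the grip force at its end, in the units of the state.
- ctrl.get_obs(): the state, without advancing time (a new reading comes with each control period).
- imaging.get_image(name): name is "side" or "top" or "wrist"; returns a dict with "color" (384x512x3 uint8, blue, green, red), "fx", "fy", "cx", "cy" (pixels), "D" ([k1, k2, p1, p2, k3] as OpenCV has them; the pictures are not rectified), "extrinsics" (4x4, takes a point from world to camera coordinates); the wrist camera has in their place "hand_eye" (4x4, takes a point from camera to tool coordinates, whose origin is the TCP and whose axes are the flange's). Camera axes: x right, y down, z forward; pixel columns grow to the right and rows downward; lengths in m; the calibration is good to about 2 mm. A picture is of the moment at which its call begins: read the wrist's pose just before it. There is no depth.
- ctrl.finish_job(): hands the job in; it is judged then, once.
The state is a dict: "t": time; "q": joint angles; "dq": joint speeds; "effort": joint torques, N m; "tool_pos": TCP position; "tool_rot": TCP orientation; "contact_force": force on the tool from outside, world axes, zero at the start; "wrist_torque": the same for the moment, N m; "opening": finger opening in m; "grip_force": force on a finger pad.
Only numpy, scipy, OpenCV 4.12 (cv2) and the standard library are available. Lean on these libraries where they do the work, as an engineer would, in place of code of your own. Each camera call takes 0.05 s, during which the arm holds its last target. There are 200 camera calls.

TASK

Put the setting block with the thick, broad tongue under the stop stand, tongue first, so that the tongue lies flat and centred beneath the foot, and turn the driver in the stop screw until the sprung foot bears lightly on the tongue, so that the block would just drag. Leave the block there.

Things in the scene. Friction and masses are not known exactly. Their poses are not given: they have to be found in the camera images.
- stop_stand: Fixed steel stand. Origin: plate underside, on the vertical screw axis, z up. Plate 6 thick, x +-50, y -160 to 50 mm. Grey column at y 22 to 48, 62 tall, 44 wide; its arm (32 wide, z 46 to 62) overhangs to y -17, with the foot below it and the driver on top, both on the axis. The block slides in from -y over the plate, tongue towards +y; home, its origin is at x 0, y -70, z 6 mm.
- driver (a joint): Captive driver on the screw axis atop the stand: flat wing handle 44 long, 12 thick, 81 to 113 mm above the bench, not moving up or down. Rad, grows clockwise from above, 0 to 2.6, starts 0.2 to 0.9; at 0 the wing lies along the stand's x, at 1.57 along its y. Stays where left (0.08 N m friction). Lowers the foot 6 mm per rad; foot meets the thick tongue, flat on the plate, at 1.30.
- foot: Brass disc under the arm, 14 mm across, 7 tall; origin: centre of its underside, 31.8 mm above the bench at driver 0, 6 mm lower per rad. Sprung, 1 N per mm of push-in, 6 mm at most. The block just drags when the foot is pushed in 0.3 to 3.5 mm; 1.5 to 2 mm is ideal.
- setting_block: Thick block, 0.38 kg: bar 26 wide (x), 18 thick, y -40 to 84 mm; brass, with a plain aluminium tongue from y 14 to 84. Origin: underside below the centre of its upright brass lug (26 in x, 14 in y, top at z 50), where it balances. Grip the lug across x, 33 to 40 mm above the underside. A similar block, 16 wide with an 8 mm thin tongue, is not wanted.
There are look-alikes about, which are no part of the job. Leave any purple look-alike of the setting_block alone.

How it is judged:
By the outcome, as a careful person would: the job done as asked, in the order asked, and still so for the second after the job is handed in, with the robot touching nothing.
It also fails if it takes over 45 s, if anything falls off the work surface, if the arm or the gripper's body presses on something with over 40 N, if the wrist force passes 120 N, or if a joint passes its speed limit or range.

## Working session

There is one attempt and no reset: what is moved stays moved. The work goes in short steps, Python scripts to look and compute and a tool call to move; the robot and the scene stay as the last step left them, time stands still between calls to the robot, and variables do not carry over. Pictures are saved under pics/ and viewed, at most 10 in all, crops included, and the job is handed in when it is done.

Besides the shell and the picture viewer there is one more tool, called after "Request:" as a command line: name --argument value ..., lists and objects as JSON in quotes. play_rows: Moves the arm, as the interface text tells. Shift numbers are shares of 0.05 m and turn numbers shares of 8 degrees, none past 1 either way. Its arguments: {"type":"object","properties":{"series":{"type":"array"},"force":{"type":"number"}},"required":["series"]}

```bash
mkdir -p pics; cat > h.py <<'E'
import numpy as np, cv2
from station import ctrl, imaging
from scipy.spatial.transform import Rotation as R
def K(im): return np.array([[im["fx"],0,im["cx"]],[0,im["fy"],im["cy"]],[0,0,1.]])
def T(im,obs=None):  # cam->world
    if "extrinsics" in im: return np.linalg.inv(np.array(im["extrinsics"]))
    t=np.eye(4); t[:3,:3]=R.from_rotvec(obs["tool_rot"]).as_matrix(); t[:3,3]=obs["tool_pos"]
    return t@np.array(im["hand_eye"])
def ray(im,px,obs=None):
    p=cv2.undistortPoints(np.array(px,float).reshape(-1,1,2),K(im),np.array(im["D"],float)).reshape(-1,2)
    t=T(im,obs); d=np.c_[p,np.ones(len(p))]@t[:3,:3].T
    return t[:3,3],d
def onz(im,px,z,obs=None):
    o,d=ray(im,px,obs); return o+d*((z-o[2])/d[:,2])[:,None]
def proj(im,P,obs=None):
    E=np.linalg.inv(T(im,obs)); r,_=cv2.Rodrigues(E[:3,:3])
    return cv2.projectPoints(np.array(P,float).reshape(-1,1,3),r,E[:3,3],K(im),np.array(im["D"],float))[0].reshape(-1,2)
E
python3 - <<'E'
from h import *
o=ctrl.get_obs(); print({k:np.round(v,3) for k,v in o.items()})
a=imaging.get_image("top"); b=imaging.get_image("side")
for n,i in(("top",a),("side",b)):
    cv2.imwrite(f"pics/{n}0.png",cv2.resize(i["color"],(800,600),interpolation=2)); print(n,T(i).round(3),i["fx"])
E
```

```text
{'t': np.float64(0.0), 'q': array([ 1.036,  0.053,  1.614, -0.   ,  1.476, -0.119]), 'dq': array([-0.   ,  0.   ,  0.001, -0.   , -0.001, -0.001]), 'effort': array([ 0.0000e+00, -3.9370e+01, -3.7017e+01, -0.0000e+00,  7.0000e-03,
        0.0000e+00]), 'tool_pos': array([0.252, 0.571, 0.23 ]), 'tool_rot': array([-6.480e-01, -3.073e+00,  3.000e-03]), 'contact_force': array([ 0.267, -1.072,  0.05 ]), 'wrist_torque': array([ 0.017, -0.008,  0.02 ]), 'grip_force': np.float64(0.0), 'opening': np.float64(0.085)}
top [[ 0.016 -0.987  0.159  0.284]
 [-0.999 -0.011  0.034 -0.07 ]
 [-0.032 -0.16  -0.987  1.103]
 [ 0.     0.     0.     1.   ]] 470.84390181093306
side [[-0.894 -0.343  0.288  0.268]
 [-0.448  0.665 -0.598  0.384]
 [ 0.013 -0.663 -0.748  0.6  ]
 [ 0.     0.     0.     1.   ]] 401.8860594662088
```

View pics/top0.png

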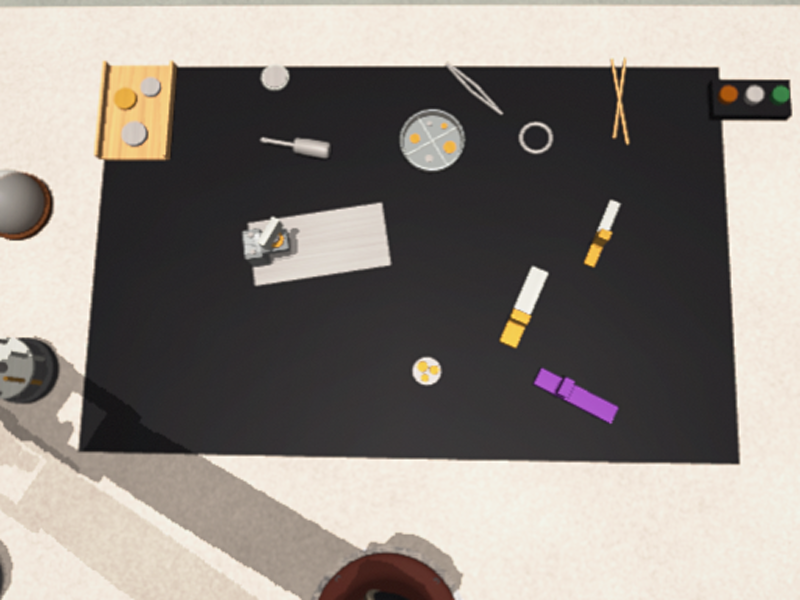

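View pics/side0.png

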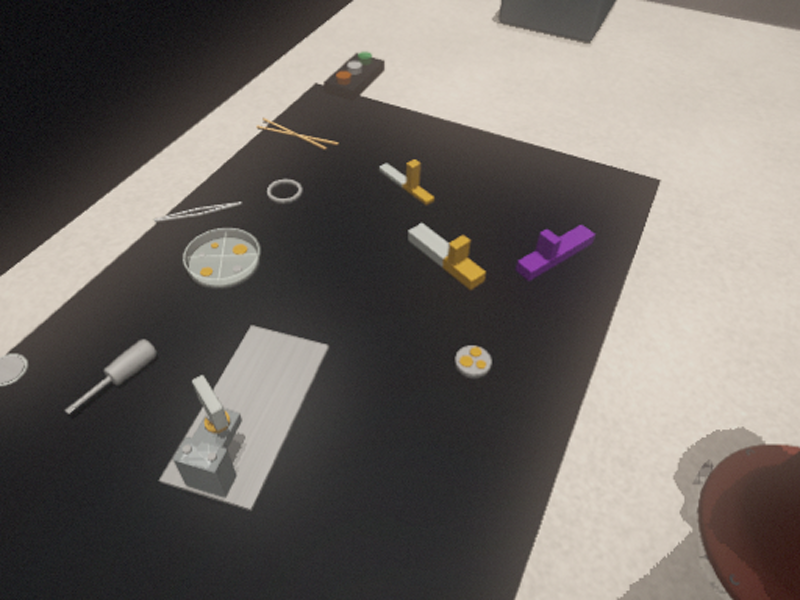

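Candidates at pixels of the enlarged top view: thick brass/aluminium block (525,305), thin one (603,232), purple look-alike (576,396). The broad, thick tongue is the one at (525,305). The stand's plate spans (248–391, 203–285) with the column at its left end and the wing at (269,235).

```bash
python3 - <<'E'
from h import *
a=imaging.get_image("top"); s=imaging.get_image("side")
for n,im,boxes in(("top",a,{"plate":(150,125,260,190),"block":(310,165,360,228),"thin":(368,122,402,175)}),("side",s,{"block":(255,138,318,190),"plate":(98,200,215,330)})):
    g=im["color"].max(2)
    for k,(x0,y0,x1,y1) in boxes.items():
        m=np.zeros_like(g); m[y0:y1,x0:x1]=(g[y0:y1,x0:x1]>75)*255
        c=max(cv2.findContours(m,0,2)[0],key=cv2.contourArea)
        r=cv2.minAreaRect(c); print(n,k,np.round(r[0]),np.round(r[1]),r[2])
        if n=="top":
            z={"plate":.006,"block":.018,"thin":.008}[k]
            P=onz(im,cv2.boxPoints(r),z); print(P.round(4)); print(P.mean(0).round(4),np.linalg.norm(P[1]-P[0]).round(4),np.linalg.norm(P[2]-P[1]).round(4))
c=a["color"]
A=cv2.resize(c[120:230,140:400],None,fx=3,fy=3,interpolation=2)
B=cv2.resize(s["color"][130:330,90:330],None,fx=2.2,fy=2.2,interpolation=2)
cv2.imwrite("pics/crop1.png",A)
cv2.imwrite("pics/crop2.png",B)
E
```

```text
top plate [202. 156.] [43. 93.] 81.8698959350586
[[0.5989 0.2433 0.006 ]
 [0.6331 0.0207 0.006 ]
 [0.5281 0.0037 0.006 ]
 [0.4941 0.2229 0.006 ]]
[0.5636 0.1226 0.006 ] 0.2252 0.1064
top block [335. 196.] [14. 54.] 23.629377365112305
[[ 0.4139 -0.1562  0.018 ]
 [ 0.5312 -0.207   0.018 ]
 [ 0.5185 -0.2358  0.018 ]
 [ 0.4016 -0.1846  0.018 ]]
[ 0.4663 -0.1959  0.018 ] 0.1279 0.0314
top thin [386. 149.] [10. 46.] 22.61986541748047
[[ 0.5353 -0.2849  0.008 ]
 [ 0.6389 -0.3288  0.008 ]
 [ 0.6293 -0.351   0.008 ]
 [ 0.526  -0.3069  0.008 ]]
[ 0.5824 -0.3179  0.008 ] 0.1126 0.0242
side block [289. 159.] [58. 25.] 38.990997314453125
side plate [153. 263.] [ 71. 124.] 24.227745056152344
```

View pics/crop1.png

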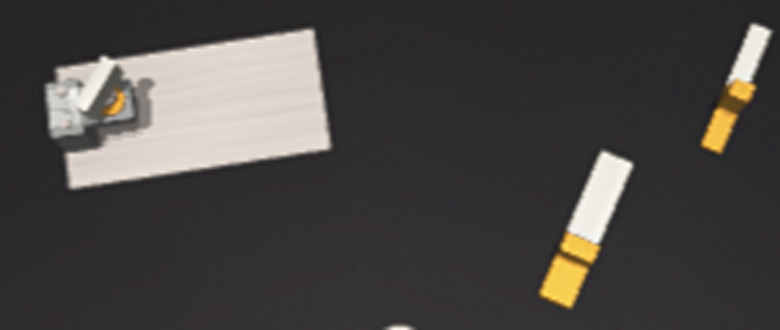

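Crop: thick block's lug about crop (577,247) → image (332,202), clearly broader (26 vs 16) than the thin block at crop (735,90). It's the one. The plate corners in the crop are (57,66), (315,29), (331,149) and (70,188).

```bash
cat >> h.py <<'E'
def fold(a): return (a+180)%360-180
def plan(pos,turn,n,show=True):
    """rows to take TCP to pos (world) with turn deg about tool z, keeping/levelling tool down"""
    o=ctrl.get_obs(); Rm=R.from_rotvec(o["tool_rot"]); p=np.array(o["tool_pos"]); d=(np.array(pos)-p)/n
    rot=R.from_euler("z",turn/n,degrees=True); out=[]
    for i in range(n):
        out.append([np.round(Rm.inv().apply(d)/.05,2).tolist(),round(turn/n/8,3)]); Rm=Rm*rot
    if show:
        for r in out: print(r)
def status():
    o=ctrl.get_obs(); M=R.from_rotvec(o["tool_rot"]).as_matrix()
    print("t",round(o["t"],2),"p",np.round(o["tool_pos"],4),"yawY",round(np.degrees(np.arctan2(M[1,1],M[0,1])),2),"z",M[:,2].round(4),"F",np.round(o["contact_force"],1),"op",round(float(o["opening"]),4),"g",round(float(o["grip_force"]),1),"q6",round(o["q"][5],2))
    return o
E
python3 - <<'E'
from h import *
a=imaging.get_image("top")
c=np.array([[57,66],[315,29],[331,149],[70,188]])/3.+[140,120]-1/3
P=onz(a,c,.006); print(P.round(4))
d=[np.linalg.norm(P[i]-P[(i+1)%4]) for i in range(4)]; print(np.round(d,4))
y=(P[0]+P[3]-P[1]-P[2])[:2]; y2=np.array([-1,1])*((P[0]+P[1]-P[2]-P[3])[:2][::-1]); print(np.degrees(np.arctan2(y[1],y[0])),np.degrees(np.arctan2(y2[1],y2[0])))
y/=np.linalg.norm(y); print("origin",P.mean(0)[:2]+.055*y)
print(a["hand_eye"] if "hand_eye" in a else imaging.get_image("wrist")["hand_eye"])
status(); plan([.446,-.187,.2],180,24)
E
```

```text
[[0.5974 0.2286 0.006 ]
 [0.6296 0.02   0.006 ]
 [0.5306 0.0049 0.006 ]
 [0.497  0.2128 0.006 ]]
[0.2111 0.1002 0.2106 0.1017]
98.97650163994713 98.79474847406186
origin [0.55507361 0.17091366]
[[-7.70779646e-04 -9.49028939e-01 -3.15188006e-01  8.00555493e-02]
 [ 9.99999548e-01 -5.55855235e-04 -7.71782519e-04  7.19994625e-04]
 [ 5.57245041e-04 -3.15188459e-01  9.49028938e-01 -1.43065951e-01]
 [ 0.00000000e+00  0.00000000e+00  0.00000000e+00  1.00000000e+00]]
t 0.3 p [0.2523 0.5716 0.2309] yawY 66.18 z [-4.e-04 -6.e-04 -1.e+00] F [ 0.1 -0.6  0.3] op 0.0857 g 0.0 q6 -0.12
[[-0.4, -0.51, 0.03], 0.938]
[[-0.47, -0.46, 0.03], 0.938]
[[-0.52, -0.39, 0.03], 0.938]
[[-0.57, -0.32, 0.03], 0.938]
[[-0.61, -0.24, 0.03], 0.938]
[[-0.63, -0.16, 0.03], 0.938]
[[-0.65, -0.08, 0.03], 0.938]
[[-0.65, 0.01, 0.03], 0.938]
[[-0.65, 0.09, 0.03], 0.938]
[[-0.63, 0.18, 0.03], 0.938]
[[-0.6, 0.26, 0.03], 0.938]
[[-0.56, 0.33, 0.03], 0.938]
[[-0.51, 0.4, 0.03], 0.938]
[[-0.46, 0.47, 0.03], 0.938]
[[-0.39, 0.52, 0.03], 0.938]
[[-0.32, 0.57, 0.03], 0.938]
[[-0.24, 0.61, 0.03], 0.938]
[[-0.16, 0.63, 0.03], 0.938]
[[-0.08, 0.65, 0.03], 0.938]
[[0.01, 0.65, 0.03], 0.938]
[[0.09, 0.65, 0.03], 0.938]
[[0.18, 0.63, 0.03], 0.938]
[[0.26, 0.6, 0.03], 0.938]
[[0.33, 0.56, 0.03], 0.938]
```

Request:
play_rows --series '[[1,[-0.4,-0.51,0.03],[0,0,0.938]],[1,[-0.47,-0.46,0.03],[0,0,0.938]],[1,[-0.52,-0.39,0.03],[0,0,0.938]],[1,[-0.57,-0.32,0.03],[0,0,0.938]],[1,[-0.61,-0.24,0.03],[0,0,0.938]],[1,[-0.63,-0.16,0.03],[0,0,0.938]],[1,[-0.65,-0.08,0.03],[0,0,0.938]],[1,[-0.65,0.01,0.03],[0,0,0.938]]]'

```text
t: 1.3
tool_pos: [0.3173, 0.3179, 0.2193]
tool_rot: [2.104, 2.333, 0.0]
contact_force: [-0.1, -0.7, -0.0]
opening: 0.0855
grip_force: 0.0
```

Request:
play_rows --series '[[1,[-0.65,0.09,0.03],[0,0,0.938]],[1,[-0.63,0.18,0.03],[0,0,0.938]],[1,[-0.6,0.26,0.03],[0,0,0.938]],[1,[-0.56,0.33,0.03],[0,0,0.938]],[1,[-0.51,0.4,0.03],[0,0,0.938]],[1,[-0.46,0.47,0.03],[0,0,0.938]],[1,[-0.39,0.52,0.03],[0,0,0.938]],[1,[-0.32,0.57,0.03],[0,0,0.938]]]'

```text
t: 2.3
tool_pos: [0.3819, 0.0647, 0.2074]
tool_rot: [2.989, 0.967, 0.001]
contact_force: [0.7, 0.3, -0.1]
opening: 0.0855
grip_force: 0.0
```

Request:
play_rows --series '[[1,[-0.24,0.61,0.03],[0,0,0.938]],[1,[-0.16,0.63,0.03],[0,0,0.938]],[1,[-0.08,0.65,0.03],[0,0,0.938]],[1,[0.01,0.65,0.03],[0,0,0.938]],[1,[0.09,0.65,0.03],[0,0,0.938]],[1,[0.18,0.63,0.03],[0,0,0.938]],[1,[0.26,0.6,0.03],[0,0,0.938]],[1,[0.33,0.56,0.03],[0,0,0.938]]]'

```text
t: 3.3
tool_pos: [0.4466, -0.1885, 0.1953]
tool_rot: [-3.072, 0.658, -0.0]
contact_force: [0.5, -0.0, 0.2]
opening: 0.0856
grip_force: 0.0
```

```bash
python3 - <<'E'
from h import *
ctrl.get_obs(); imaging.get_image("top")
o=status(); w=imaging.get_image("wrist")
cv2.imwrite("pics/w1.png",w["color"]); np.save("w1.npy",w["color"])
c=w["color"]; hsv=cv2.cvtColor(c,cv2.COLOR_BGR2HSV)
m=((c.max(2)>90)*255).astype(np.uint8)
for k in cv2.findContours(m,0,2)[0]:
    if cv2.contourArea(k)>800: r=cv2.minAreaRect(k); print(np.round(r[0]),np.round(r[1]),r[2].__round__(1))
E
```

```text
t 3.35 p [ 0.4471 -0.1915  0.1953] yawY -114.47 z [ 5.0e-04 -2.7e-03 -1.0e+00] F [-1.8 -2.1  0.2] op 0.0857 g 0.0 q6 1.44
[289. 348.] [ 62. 148.] 69.4
[451. 288.] [115. 120.] 90.0
[376. 232.] [33. 73.] 90.0
[ 33. 160.] [126.  66.] 90.0
[251. 148.] [115.  27.] 89.2
```

View pics/w1.png

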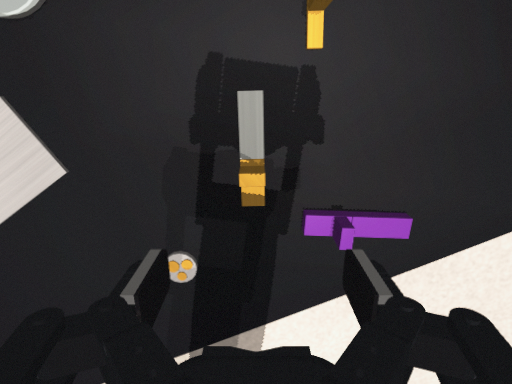

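Wrist view: tongue from (251,91) to (252,158), brass lug at (252,175), aligned with the fingers; purple look-alike at (357,225) stays off to the right.

```bash
python3 - <<'E'
from h import *
o=status(); w=imaging.get_image("wrist"); c=w["color"].astype(int)
b=c[:,:,0]; 
for col in (245,252,260): print([ (r,tuple(c[r,col])) for r in range(86,212,1) if abs(c[r,col]-c[r-1,col]).max()>22])
m=np.zeros(b.shape,np.uint8); m[85:158,225:280]=((b[85:158,225:280]>80))*255
k=max(cv2.findContours(m,0,2)[0],key=cv2.contourArea)
L=[];Rr=[]
for r in range(95,150,3):
    xs=np.where(m[r,225:280])[0]+225; L.append((xs[0]-.5,r)); Rr.append((xs[-1]+.5,r))
PL=onz(w,L,.018,o);PR=onz(w,Rr,.018,o); M=(PL+PR)/2
print("width",np.linalg.norm(PL-PR,axis=1).mean())
d=np.linalg.svd(M[:,:2]-M[:,:2].mean(0))[2][0]; d*=np.sign(d[0]); print("dir",np.degrees(np.arctan2(d[1],d[0])),M.mean(0))
ys=[np.where(m[85:158,x])[0][0]+85 for x in range(242,262)]; print(ys)
F=onz(w,[(252,np.median(ys)-.5)],.018,o)[0]; print("front",F,"origin by front",F[:2]-.084*d)
e=onz(w,[(252,186.)],.05,o)[0]; print("lug back/top@186",e,"->o",e[:2]+.007*d)
e=onz(w,[(252,160.)],.05,o)[0]; print("160",e)
e=onz(w,[(252,206.)],.018,o)[0]; print("rear 206@.018",e,e[:2]+.04*d)
E
```

```text
t 3.4 p [ 0.4466 -0.1896  0.1952] yawY -114.14 z [-3.e-04 -5.e-04 -1.e+00] F [-0.2  0.1 -0.6] op 0.0852 g 0.0 q6 1.44
[(89, (np.int64(130), np.int64(135), np.int64(135))), (158, (np.int64(41), np.int64(107), np.int64(145))), (159, (np.int64(69), np.int64(184), np.int64(238))), (161, (np.int64(35), np.int64(90), np.int64(122))), (172, (np.int64(59), np.int64(150), np.int64(206))), (173, (np.int64(68), np.int64(180), np.int64(235))), (192, (np.int64(36), np.int64(89), np.int64(121))), (205, (np.int64(22), np.int64(21), np.int64(29)))]
[(89, (np.int64(138), np.int64(144), np.int64(145))), (157, (np.int64(116), np.int64(129), np.int64(136))), (158, (np.int64(43), np.int64(110), np.int64(149))), (159, (np.int64(38), np.int64(91), np.int64(125))), (172, (np.int64(41), np.int64(99), np.int64(135))), (173, (np.int64(56), np.int64(147), np.int64(202))), (174, (np.int64(69), np.int64(183), np.int64(237))), (186, (np.int64(69), np.int64(181), np.int64(236))), (192, (np.int64(55), np.int64(143), np.int64(196))), (193, (np.int64(35), np.int64(89), np.int64(123))), (205, (np.int64(20), np.int64(20
[... 348 characters left out ...]
int64(13), np.int64(11), np.int64(11)))]
width 0.02634347064518447
dir -23.596642611285965 [ 0.49452501 -0.20694285  0.018     ]
[np.int64(89), np.int64(89), np.int64(89), np.int64(89), np.int64(89), np.int64(89), np.int64(89), np.int64(89), np.int64(89), np.int64(89), np.int64(89), np.int64(89), np.int64(89), np.int64(89), np.int64(89), np.int64(89), np.int64(89), np.int64(89), np.int64(89), np.int64(89)]
front [ 0.52499773 -0.21993124  0.018     ] origin by front [ 0.44802129 -0.18630643]
lug back/top@186 [ 0.44101712 -0.18220952  0.05      ] ->o [ 0.44743182 -0.18501158]
160 [ 0.46494663 -0.19307107  0.05      ]
rear 206@.018 [ 0.41061753 -0.16801923  0.018     ] [ 0.44727298 -0.18403104]
```

```bash
python3 - <<'E'
from h import *
plan([.4478,-.1862,.017],-.4,5)
E
```

```text
[[0.0, -0.01, 0.71], -0.01]
[[0.0, -0.01, 0.71], -0.01]
[[0.0, -0.01, 0.71], -0.01]
[[0.0, -0.01, 0.71], -0.01]
[[0.0, -0.01, 0.71], -0.01]
```

Request:
play_rows --series '[[0.6,[0,-0.02,0.7],[0,0,-0.02]],[0.6,[0,-0.02,0.75],[0,0,-0.02]],[0.6,[0,-0.02,0.75],[0,0,0]],[0.6,[0,0,0.7],[0,0,0]],[0.6,[0,0,0.4],[0,0,0]],[0.6,[0,0,0.2],[0,0,0]],[0.6,[0,0,0],[0,0,0]]]'

```text
t: 4.32
tool_pos: [0.4474, -0.184, 0.0201]
tool_rot: [-3.075, 0.641, 0.001]
contact_force: [1.5, 0.1, 0.7]
opening: 0.0514
grip_force: 0.0
```

```bash
python3 - <<'E'
from h import *
status(); plan([.4478,-.1862,.017],-.4,1)
E
```

```text
t 4.33 p [ 0.4474 -0.184   0.0201] yawY -113.54 z [-7.e-04  5.e-04 -1.e+00] F [1.5 0.1 0.7] op 0.0514 g 0.0 q6 1.44
[[0.02, 0.04, 0.06], -0.05]
```

Request:
play_rows --series '[[0.6,[0.02,0.02,0.06],[0,0,0]],[0.2,[0,0,0],[0,0,0]],[0.2,[0,0,0],[0,0,0]],[0,[0,0,0],[0,0,0]],[0,[0,0,0],[0,0,0]],[0,[0,0,0],[0,0,0]]]' --force 70

```text
t: 5.08
tool_pos: [0.4489, -0.1866, 0.0183]
tool_rot: [3.074, -0.642, 0.002]
contact_force: [-1.4, -1.1, 5.5]
opening: 0.0248
grip_force: 69.6
```

Request:
play_rows --series '[[0,[0,0,0],[0,0,0]],[0,[0,0,-0.3],[0,0,0]],[0,[0,0,-0.6],[0,0,0]],[0,[0,0,-0.5],[0,0,0]],[0,[0,0,0],[0,0,0]]]'

```text
t: 5.7
tool_pos: [0.4493, -0.1865, 0.0893]
tool_rot: [3.074, -0.642, 0.006]
contact_force: [1.0, -0.0, -3.5]
opening: 0.025
grip_force: 69.1
```

```bash
python3 - <<'E'
from h import *
o=status()
y=np.array([np.cos(np.radians(98.9)),np.sin(np.radians(98.9))])
tgt=np.array([.5551,.1709])-.150*y
print(tgt); plan([*tgt,.075],-122.5,17)
E
```

```text
t 5.7 p [ 0.4493 -0.1865  0.0893] yawY -113.6 z [ 0.0036 -0.002  -1.    ] F [ 1.  -0.  -3.5] op 0.025 g 69.1 q6 1.44
[0.57830656 0.02270602]
[[0.04, -0.29, 0.02], -0.901]
[[0.08, -0.28, 0.02], -0.901]
[[0.11, -0.27, 0.02], -0.901]
[[0.14, -0.25, 0.02], -0.901]
[[0.17, -0.23, 0.02], -0.901]
[[0.2, -0.21, 0.02], -0.901]
[[0.23, -0.18, 0.02], -0.901]
[[0.25, -0.15, 0.02], -0.901]
[[0.26, -0.12, 0.02], -0.901]
[[0.28, -0.08, 0.02], -0.901]
[[0.28, -0.05, 0.02], -0.901]
[[0.29, -0.01, 0.02], -0.901]
[[0.29, 0.02, 0.02], -0.901]
[[0.28, 0.06, 0.02], -0.901]
[[0.27, 0.09, 0.02], -0.901]
[[0.26, 0.13, 0.02], -0.901]
[[0.24, 0.16, 0.02], -0.901]
```

Request:
play_rows --series '[[0,[0.04,-0.29,0.02],[0,0,-0.9]],[0,[0.08,-0.28,0.02],[0,0,-0.9]],[0,[0.11,-0.27,0.02],[0,0,-0.9]],[0,[0.14,-0.25,0.02],[0,0,-0.9]],[0,[0.17,-0.23,0.02],[0,0,-0.9]],[0,[0.2,-0.21,0.02],[0,0,-0.9]],[0,[0.23,-0.18,0.02],[0,0,-0.9]],[0,[0.25,-0.15,0.02],[0,0,-0.9]]]'

```text
t: 6.7
tool_pos: [0.5078, -0.0862, 0.0771]
tool_rot: [-3.0, -0.924, 0.005]
contact_force: [-0.1, 0.1, -3.0]
opening: 0.0253
grip_force: 69.1
```

Request:
play_rows --series '[[0,[0.26,-0.12,0.02],[0,0,-0.9]],[0,[0.28,-0.08,0.02],[0,0,-0.9]],[0,[0.28,-0.05,0.02],[0,0,-0.9]],[0,[0.29,-0.01,0.02],[0,0,-0.9]],[0,[0.29,0.02,0.02],[0,0,-0.9]],[0,[0.28,0.06,0.02],[0,0,-0.9]],[0,[0.27,0.09,0.02],[0,0,-0.9]],[0,[0.26,0.13,0.02],[0,0,-0.9]]]'

```text
t: 7.7
tool_pos: [0.5684, 0.0113, 0.0689]
tool_rot: [-2.183, -2.255, 0.004]
contact_force: [-0.2, -0.6, -3.3]
opening: 0.0253
grip_force: 69.1
```

Request:
play_rows --series '[[0,[0.24,0.16,0.02],[0,0,-0.9]],[0,[0,0,0],[0,0,0]],[0,[0,0,0],[0,0,0]]]'

```text
t: 8.07
tool_pos: [0.5764, 0.0227, 0.069]
tool_rot: [-2.045, -2.382, 0.003]
contact_force: [-0.3, -0.4, -3.2]
opening: 0.0246
grip_force: 69.2
```

```bash
python3 - <<'E'
from h import *
o=status(); w=imaging.get_image("wrist"); s=imaging.get_image("side")
cv2.imwrite("pics/w2.png",w["color"])
cv2.imwrite("pics/s2.png",cv2.resize(s["color"][180:340,80:280],None,fx=3,fy=3,interpolation=2))
E
```

```text
t 8.07 p [0.5764 0.0227 0.069 ] yawY 8.7 z [-2.4e-03 -1.0e-04 -1.0e+00] F [-0.3 -0.4 -3.2] op 0.0246 g 69.2 q6 -0.24
```

View pics/w2.png

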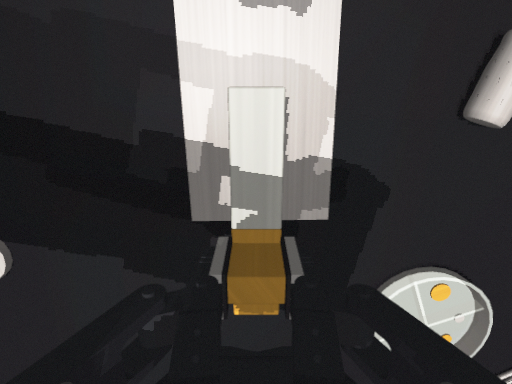

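The wrist view shows the tongue along (256,87–230), with the plate below it: side edges from (175,0) to (191,220) and (341,0) to (330,220), end edge at row 220. I'll measure plate and tongue in this one view.

```bash
cat > m.py <<'E'
from h import *
o=status(); w=imaging.get_image("wrist"); g=cv2.cvtColor(w["color"],cv2.COLOR_BGR2GRAY).astype(float); g=cv2.GaussianBlur(g,(3,3),0)
gx=np.abs(np.diff(g,axis=1)); gy=np.abs(np.diff(g,axis=0))
def edge(A,B,rows):   # nearest strong vertical edge to line A-B
    q=[]
    for r in rows:
        x=A[0]+(B[0]-A[0])*(r-A[1])/(B[1]-A[1]); x0=int(round(x))-7; s=gx[r,x0:x0+15]
        if s.max()>12: q.append((x0+s.argmax()+.5,r))
    return np.array(q)
def line(q,z):
    P=onz(w,q,z,o)[:,:2]
    for _ in range(3):
        c=P.mean(0); d=np.linalg.svd(P-c)[2][0]; e=np.abs((P-c)@[-d[1],d[0]]); P=P[e<max(2.5*np.median(e),3e-4)]
    d*=np.sign(d[1]); return c,d,len(P)
def mid(a,b):
    d=a[1]+b[1]; d/=np.linalg.norm(d); n=np.array([-d[1],d[0]]); c=a[0]+n*((b[0]-a[0])@n)/2
    return c,d,abs((b[0]-a[0])@n)
E
cat > m2.py <<'E'
from m import *
pl=line(edge((175,0),(191,220),range(3,215,3)),.006); pr=line(edge((341,0),(330,220),range(3,215,3)),.006)
zt=o["tool_pos"][2]-.0183+.018
tl=line(edge((229,90),(232,225),range(92,225,3)),zt); tr=line(edge((285,90),(282,225),range(92,225,3)),zt)
P=mid(pl,pr);Tm=mid(tl,tr)
for n,l in(("pl",pl),("pr",pr),("tl",tl),("tr",tr),("P",P),("T",Tm)): print(n,l[0].round(4),np.degrees(np.arctan2(l[1][1],l[1][0])).round(2),l[2])
d=P[1]; r=[200+gy[200:235,x].argmax()+.5 for x in (200,210,220,300,310,320)]; print(r)
E_=onz(w,[(260,np.median(r))],.006,o)[0,:2]; end=P[0]+d*((E_-P[0])@d); O=end+.16*d; print("stand origin",O)
ft=[80+gy[80:95,x].argmax()+.5 for x in range(235,280,5)]; F=onz(w,[(257,np.median(ft))],zt,o)[0,:2]; print("front row",np.median(ft))
n=np.array([d[1],-d[0]])
bo=Tm[0]+Tm[1]*((F-Tm[0])@Tm[1]-.084)
print("block origin in stand (x,y)",(bo-O)@n,(bo-O)@d,"tcp in stand",(o["tool_pos"][:2]-O)@n,(o["tool_pos"][:2]-O)@d)
E
python3 m2.py
```

```text
t 8.18 p [0.5769 0.0225 0.0697] yawY 8.71 z [-0.0012 -0.     -1.    ] F [-0.5 -0.5 -3.1] op 0.0246 g 69.2 q6 -0.24
pl [0.519  0.0823] 99.39 71
pr [0.6183 0.0974] 99.53 71
tl [0.5576 0.0722] 97.82 36
tr [0.5817 0.0817] 99.22 28
P [0.5685 0.0905] 99.46 0.10048089629526143
T [0.5701 0.0741] 98.52 0.025300144830593566
[np.float64(219.5), np.float64(219.5), np.float64(203.5), np.float64(218.5), np.float64(218.5), np.float64(218.5)]
stand origin [0.55492224 0.17211041]
front row 87.5
block origin in stand (x,y) -0.0020509826414674076 -0.1529102746502007 tcp in stand -0.002946472447025577 -0.1511750743193029
```

```bash
python3 - <<'E'
from h import *
o=status(); a=np.radians(99.3); d=np.array([np.cos(a),np.sin(a)]); n=np.array([d[1],-d[0]])
p=np.array(o["tool_pos"]); q=p[:2]+.002*n+.023*d
plan([*q,.027],-.8,3)
E
```

```text
t 8.22 p [0.5771 0.0225 0.0699] yawY 8.72 z [-7.e-04 -1.e-04 -1.e+00] F [ 0.8  1.  -2.9] op 0.0246 g 69.2 q6 -0.24
[[0.15, 0.01, 0.29], -0.033]
[[0.15, 0.01, 0.29], -0.033]
[[0.15, 0.01, 0.29], -0.033]
```

Request:
play_rows --series '[[0,[0.15,0.02,0.3],[0,0,-0.04]],[0,[0.15,0.01,0.3],[0,0,-0.03]],[0,[0.15,0.01,0.25],[0,0,-0.03]],[0,[0,0,0],[0,0,0]],[0,[0,0,0],[0,0,0]]]'

```text
t: 8.85
tool_pos: [0.576, 0.0455, 0.0278]
tool_rot: [-2.027, -2.4, 0.0]
contact_force: [-0.4, -0.9, -3.0]
opening: 0.0246
grip_force: 69.3
```

```bash
python3 - <<'E'
from h import *
o=status(); w=imaging.get_image("wrist")
cv2.imwrite("pics/w3.png",w["color"])
E
```

```text
t 8.85 p [0.576  0.0455 0.0278] yawY 9.62 z [-1.e-04 -1.e-04 -1.e+00] F [-0.4 -0.9 -3. ] op 0.0246 g 69.3 q6 -0.22
```

View pics/w3.png

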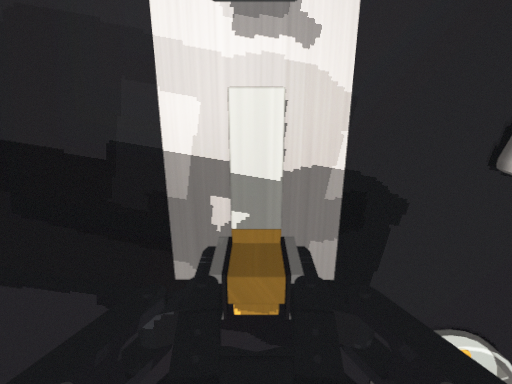

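The tongue lies on the plate's middle line (256), plate edges from (151,0) to (174,280) and (358,0) to (338,280), the arm's edge at the top (215–295, 0). Measuring again here, then sliding in.

```bash
cat > m3.py <<'E'
from m import *
pl=line(edge((151,0),(174,280),range(3,270,3)),.006); pr=line(edge((358,0),(338,280),range(3,270,3)),.006)
zt=o["tool_pos"][2]-.0183+.018
tl=line(edge((228,90),(232,225),range(92,225,3)),zt); tr=line(edge((285,90),(282,225),range(92,225,3)),zt)
P=mid(pl,pr);Tm=mid(tl,tr)
for n,l in(("pl",pl),("pr",pr),("tl",tl),("tr",tr),("P",P),("T",Tm)): print(n,l[0].round(4),np.degrees(np.arctan2(l[1][1],l[1][0])).round(2),l[2])
d=P[1]; r=[270+gy[270:290,x].argmax()+.5 for x in (185,190,195,320,325,330)]; print(r)
E_=onz(w,[(256,np.median(r))],.006,o)[0,:2]; O=P[0]+d*((E_-P[0])@d)+.16*d; print("stand origin",O)
n=np.array([d[1],-d[0]])
F=onz(w,[(257,87.5)],zt,o)[0,:2]; bo=Tm[0]+Tm[1]*((F-Tm[0])@Tm[1]-.084)
print("block in stand",(bo-O)@n,(bo-O)@d,"tongue mid x",(Tm[0]-O)@n,"tcp",(o["tool_pos"][:2]-O)@n,(o["tool_pos"][:2]-O)@d)
E
python3 m3.py
```

```text
t 8.9 p [0.5762 0.0454 0.0281] yawY 9.6 z [ 4.e-04 -1.e-04 -1.e+00] F [ 0.5 -0.5 -3. ] op 0.0248 g 69.3 q6 -0.22
pl [0.5174 0.0913] 99.42 89
pr [0.6164 0.1086] 99.46 88
tl [0.5559 0.0973] 99.02 30
tr [0.5793 0.1094] 99.3 27
P [0.567  0.0995] 99.44 0.10048872779642322
T [0.5682 0.0993] 99.16 0.02501635760940708
[np.float64(278.5), np.float64(278.5), np.float64(271.5), np.float64(277.5), np.float64(278.5), np.float64(278.5)]
stand origin [0.55500772 0.17161563]
block in stand 0.0009027427210926102 -0.12971671039329896 tongue mid x 0.0011787435463348414 tcp 0.0002441042788375249 -0.1279808706828637
```

Request:
play_rows --series '[[0,[0,-0.02,0.03],[0,0,-0.02]],[0,[0,0,0.03],[0,0,0]],[0,[0.17,0,0],[0,0,0]],[0,[0.17,0,0],[0,0,0]],[0,[0.17,0,0],[0,0,0]],[0,[0.17,0,0],[0,0,0]],[0,[0.17,0,0],[0,0,0]],[0,[0,0,0],[0,0,0]]]'

```text
t: 9.95
tool_pos: [0.5676, 0.0879, 0.0248]
tool_rot: [-2.023, -2.404, 0.0]
contact_force: [-0.2, -0.2, -4.1]
opening: 0.0249
grip_force: 69.3
```

```bash
cat > p.py <<'E'
from h import *
o=status(); a=np.radians(99.44); d=np.array([np.cos(a),np.sin(a)]); n=np.array([d[1],-d[0]])
r=o["tool_pos"][:2]-np.array([.5550,.1716]); print("tcp in stand",r@n,r@d)
E
python3 p.py
```

```text
t 9.95 p [0.5676 0.0879 0.0248] yawY 9.83 z [-0. -0. -1.] F [-0.2 -0.2 -4.1] op 0.0249 g 69.3 q6 -0.15
tcp in stand -0.0012855102792222579 -0.0846738909647752
```

Request:
play_rows --series '[[0,[0.16,0.01,0],[0,0,0]],[0,[0.16,0,0],[0,0,0]],[0,[0,0,0.01],[0,0,0]],[0,[0,0,0.01],[0,0,0]],[0,[0,0,0],[0,0,0]]]'

```text
t: 10.58
tool_pos: [0.5659, 0.1032, 0.0243]
tool_rot: [2.025, 2.402, 0.001]
contact_force: [-2.0, 2.9, 1.6]
opening: 0.025
grip_force: 69.9
```

```bash
python3 - <<'E'
import p
from h import *
w=imaging.get_image("wrist"); cv2.imwrite("pics/w4.png",w["color"])
E
```

```text
t 10.57 p [0.5659 0.1032 0.0243] yawY 9.75 z [ 5.e-04  5.e-04 -1.e+00] F [-2.   2.9  1.6] op 0.025 g 69.9 q6 -0.12
tcp in stand -0.0004857674513417878 -0.06929956651200472
```

View pics/w4.png

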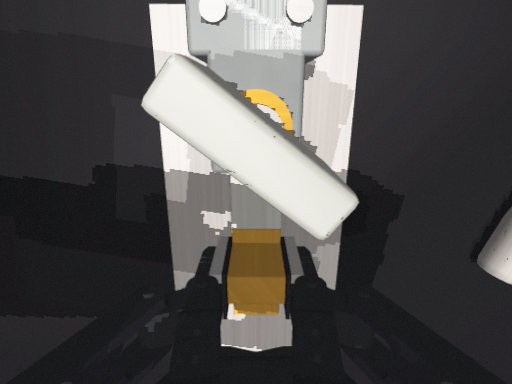

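Block is in: the tongue runs under the arm, lug between the fingers at (256,260). The wing lies between (161,79) and (341,219) above it. Releasing, then measuring the wing.

```bash
python3 - <<'E'
from h import *
o=ctrl.get_obs(); w=imaging.get_image("wrist")
for z in(.113,.097):
    P=onz(w,[(161,79),(341,219)],z,o); v=P[1]-P[0]; print(P.round(4),P.mean(0),np.linalg.norm(v),np.degrees(np.arctan2(v[1],v[0])))
E
```

```text
[[0.5371 0.1823 0.113 ]
 [0.5735 0.1625 0.113 ]] [0.55530197 0.17235103 0.113     ] 0.04148485479643514 -28.50577507375409
[[0.5324 0.182  0.097 ]
 [0.5795 0.1564 0.097 ]] [0.55594214 0.16920379 0.097     ] 0.05366657016209465 -28.505775073754073
```

Request:
play_rows --series '[[0.3,[0,0,0],[0,0,0]],[0.45,[0,0,0],[0,0,0]],[0.55,[0,0,0],[0,0,0]],[0.55,[0,0,-0.2],[0,0,0]],[0.55,[0,0,-0.6],[0,0,0]],[0.55,[0,0,-1],[0,0,0]],[0.55,[0,0,-1],[0,0,0]],[0.55,[-0.1,0,-0.2],[0,0,0]]]'

```text
t: 11.68
tool_pos: [0.5692, 0.0983, 0.18]
tool_rot: [2.019, 2.397, 0.01]
contact_force: [0.4, 0.1, -0.8]
opening: 0.047
grip_force: 0.0
```

```bash
python3 - <<'E'
import p
from h import *
w=imaging.get_image("wrist"); cv2.imwrite("pics/w5.png",w["color"])
E
```

```text
t 11.68 p [0.5692 0.0983 0.18  ] yawY 9.79 z [ 9.7e-03  3.0e-04 -1.0e+00] F [ 0.4  0.1 -0.8] op 0.047 g 0.0 q6 -0.13
tcp in stand 0.002003771480266198 -0.07467114170102834
```

View pics/w5.png

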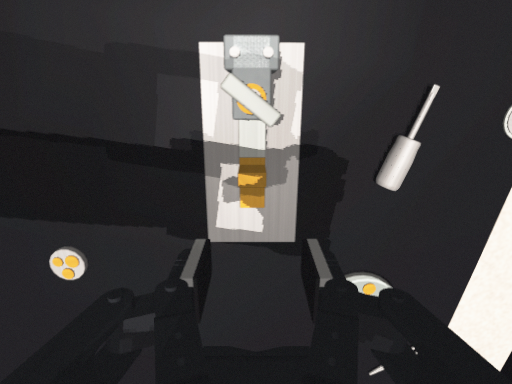

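Block stays aligned on the plate (lug at (252,183), plate 205–300); wing between (228,83) and (275,116).

```bash
python3 - <<'E'
from h import *
status(); plan([.5551,.1718,.145],-51.7,7)
E
```

```text
t 11.72 p [0.5688 0.0976 0.1789] yawY 9.76 z [ 7.9e-03 -3.0e-04 -1.0e+00] F [ 0.8 -0.5  0.3] op 0.0468 g 0.0 q6 -0.13
[[0.22, -0.0, 0.1], -0.923]
[[0.21, 0.02, 0.1], -0.923]
[[0.21, 0.05, 0.1], -0.923]
[[0.2, 0.08, 0.1], -0.923]
[[0.19, 0.1, 0.1], -0.923]
[[0.17, 0.13, 0.1], -0.923]
[[0.16, 0.15, 0.1], -0.923]
```

Request:
play_rows --series '[[0.55,[0.22,0,0.1],[0,0,-0.92]],[0.55,[0.21,0.02,0.1],[0,0,-0.92]],[0.55,[0.21,0.05,0.1],[0,0,-0.92]],[0.55,[0.2,0.08,0.1],[0,0,-0.92]],[0.55,[0.19,0.1,0.1],[0,0,-0.92]],[0.55,[0.17,0.13,0.1],[0,0,-0.92]],[0.55,[0.16,0.15,0.1],[0,0,-0.93]],[0.55,[0,0,0],[0,0,0]]]'

```text
t: 12.72
tool_pos: [0.5512, 0.1724, 0.1367]
tool_rot: [-0.777, -3.04, 0.003]
contact_force: [-0.2, 0.5, -0.5]
opening: 0.0468
grip_force: 0.0
```

```bash
python3 - <<'E'
from h import *
imaging.get_image("top"); imaging.get_image("top")
o=status(); plan([.5551,.1718,.084],yaw:=0,3); print(R.from_rotvec(o["tool_rot"]).as_matrix().round(4)[:,2])
E
```

```text
t 12.82 p [0.5521 0.1719 0.1379] yawY 61.25 z [-1.6e-03 -6.0e-04 -1.0e+00] F [0.4 0.3 1.2] op 0.0467 g 0.0 q6 -0.9
[[-0.02, 0.01, 0.36], 0.0]
[[-0.02, 0.01, 0.36], 0.0]
[[-0.02, 0.01, 0.36], 0.0]
[-1.6e-03 -6.0e-04 -1.0e+00]
```

Request:
play_rows --series '[[0.55,[-0.02,0.01,0.35],[0,0,-0.02]],[0.55,[-0.02,0.01,0.35],[0,0,0]],[0.55,[-0.01,0.01,0.25],[0,0,0]],[0.55,[0,0,0.1],[0,0,0]],[0.55,[0,0,0],[0,0,0]]]'

```text
t: 13.45
tool_pos: [0.5552, 0.1724, 0.0857]
tool_rot: [-0.773, -3.044, 0.001]
contact_force: [-0.5, -0.8, 0.6]
opening: 0.0469
grip_force: 0.0
```

```bash
python3 p.py
```

```text
t 13.45 p [0.5552 0.1724 0.0857] yawY 61.51 z [-9.e-04 -2.e-04 -1.e+00] F [-0.5 -0.8  0.6] op 0.0469 g 0.0 q6 -0.9
tcp in stand 0.0003705643964182423 0.0007137305131757602
```

Centred on the axis. Close gently, then turn.

Request:
play_rows --series '[[0,[0,0,0],[0,0,0]],[0,[0,0,0],[0,0,0]],[0,[0,0,0],[0,0,0]],[0,[0,0,0],[0,0,0]],[0,[0,0,0],[0,0,0]],[0,[0,0,0],[0,0,0]]]' --force 30

```text
t: 14.2
tool_pos: [0.5553, 0.1711, 0.0873]
tool_rot: [-0.772, -3.045, 0.005]
contact_force: [-3.7, -5.7, 4.0]
opening: 0.0111
grip_force: 31.6
```

Request:
play_rows --series '[[0,[0,0,0],[0,0,0.5]],[0,[0,0,0],[0,0,0.7]],[0,[0,0,0],[0,0,0.7]],[0,[0,0,0],[0,0,0.7]],[0,[0,0,0],[0,0,0.7]],[0,[0,0,0],[0,0,0.7]],[0,[0,0,0],[0,0,0.7]],[0,[0,0,0],[0,0,0]]]'

```text
t: 15.2
tool_pos: [0.5547, 0.1705, 0.0872]
tool_rot: [1.714, 2.633, -0.008]
contact_force: [-7.0, -7.8, 6.2]
opening: 0.0116
grip_force: 31.9
```

```bash
python3 p.py
```

```text
t 15.2 p [0.5547 0.1705 0.0872] yawY 23.89 z [-0.0028 -0.0043 -1.    ] F [-7.  -7.8  6.2] op 0.0116 g 31.9 q6 -0.24
tcp in stand -0.0004966902087071247 -0.0010144262890059393
```

Request:
play_rows --series '[[0,[0,0,0],[0,0,0.6]],[0,[0,0,0],[0,0,0.6]],[0,[0,0,0],[0,0,0.5]],[0,[0,0,0],[0,0,0.25]],[0,[0,0,0],[0,0,0]],[0,[0,0,0],[0,0,0]]]'

```text
t: 15.95
tool_pos: [0.5543, 0.1704, 0.0872]
tool_rot: [2.054, 2.377, -0.009]
contact_force: [-8.4, -7.8, 6.7]
opening: 0.0109
grip_force: 32.1
```

```bash
python3 p.py
```

```text
t 15.95 p [0.5543 0.1704 0.0872] yawY 8.32 z [-0.0037 -0.0046 -1.    ] F [-8.4 -7.8  6.7] op 0.0109 g 32.1 q6 0.03
tcp in stand -0.0008492254016370981 -0.0010609790730863441
```

Request:
play_rows --series '[[0.2,[0,0,0],[0,0,0]],[0.4,[0,0,0],[0,0,0]],[0.5,[0,0,0],[0,0,0]],[0.5,[0,0,-0.3],[0,0,0]],[0.5,[0,0,-0.8],[0,0,0]],[0.5,[0,0,-1],[0,0,0]],[0.5,[-0.8,0,-0.5],[0,0,0]],[0.5,[-0.8,0,0],[0,0,0]]]'

```text
t: 16.95
tool_pos: [0.5693, 0.0929, 0.2217]
tool_rot: [2.049, 2.374, 0.009]
contact_force: [1.1, 0.7, -0.2]
opening: 0.0428
grip_force: 0.0
```

```bash
python3 - <<'E'
import p
from h import *
imaging.get_image("top");imaging.get_image("top")
o=status(); w=imaging.get_image("wrist"); np.savez("w6.npz",c=w["color"]); cv2.imwrite("pics/w6.png",cv2.resize(w["color"][0:240,130:390],None,fx=2.5,fy=2.5,interpolation=2))
E
```

```text
t 16.95 p [0.5693 0.0929 0.2217] yawY 8.41 z [ 8.4e-03  2.0e-04 -1.0e+00] F [ 1.1  0.7 -0.2] op 0.0428 g 0.0 q6 -0.11
tcp in stand 0.0011551657452670997 -0.07996415845613924
t 17.05 p [0.5682 0.0906 0.2187] yawY 8.12 z [ 0.0034 -0.001  -1.    ] F [ 0.1 -0.2  0.3] op 0.0427 g 0.0 q6 -0.11
```

View pics/w6.png

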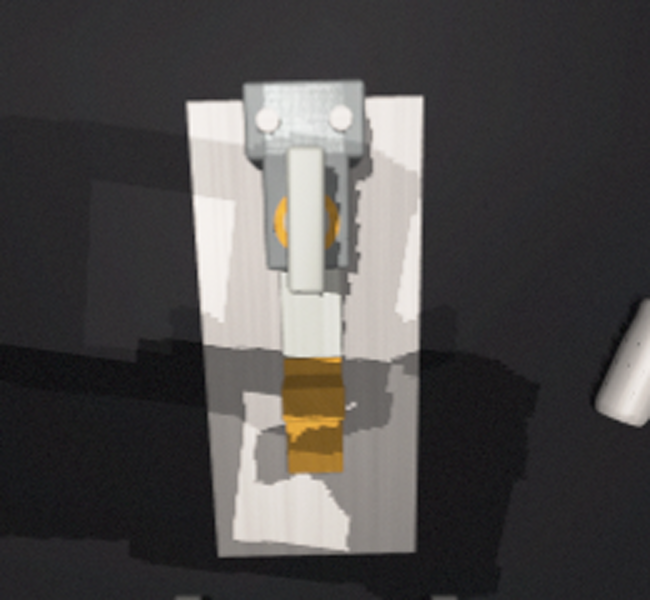

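The wing now lies along the stand's y (crop (306,150)–(306,292)). The block is on the plate's middle, its rear edge at crop (315,472) and plate end at (317,554). Quick numeric check.

```bash
python3 - <<'E'
from h import *
o=status(); w=imaging.get_image("wrist")
f=lambda *p:[(x/2.5+130-.3,y/2.5-.3) for x,y in p]
a=np.radians(99.44); d=np.array([np.cos(a),np.sin(a)]); n=np.array([d[1],-d[0]])
def st(pts,z): q=onz(w,f(*pts),z,o)[:,:2]-[.555,.1716]; return np.c_[q@n,q@d].round(4)
print("plate corners",st([(187,101),(424,96),(416,552),(219,556)],.006).tolist())
print("block rear",st([(289,472),(343,472)],.024).tolist())
print("tongue sides",st([(282,290),(284,355),(343,290),(342,355)],.024).tolist())
W=st([(306,150),(306,292)],.113); v=W[1]-W[0]; print("wing",W.tolist(),"angle",np.arctan2(-v[1],v[0]))
E
```

```text
t 17.1 p [0.5676 0.0921 0.2178] yawY 8.17 z [ 1.9e-03  3.0e-04 -1.0e+00] F [-0.9  0.6 -0.8] op 0.0422 g 0.0 q6 -0.11
plate corners [[-0.0505, 0.0527], [0.0498, 0.0523], [0.0502, -0.1576], [-0.05, -0.1574]]
block rear [[-0.0121, -0.1076], [0.013, -0.1082]]
tongue sides [[-0.0124, -0.0251], [-0.0125, -0.0531], [0.014, -0.0257], [0.0132, -0.0537]]
wing [[0.0001, 0.0227], [-0.001, -0.0191]] angle 1.5971060440478189
```

```bash
python3 -c "
from station import ctrl
print(ctrl.finish_job())"
```

```text
the job is handed in; nothing more can be done
None
```

The thick block is home under the stop stand, within about 0.5 mm of centre. The driver is at about 1.59 rad, which should push the foot in about 1.75 mm (worked out from the wing angle, not measured), and the job is handed in after about 17 s.

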